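Stand the icing spatula in the utensil crock

TASK

The icing is done: put the yellow spatula away upright in the blue utensil crock, steel handle down and yellow blade up. Lower the handle well into the crock before you let go, leave the spatula resting on the crock's floor, and leave the crock standing where it is and the jar, bottle and tube undisturbed.

Things in the scene. Friction and masses are not known exactly. Their poses are not given: they have to be found in the camera images.
- spatula: Icing spatula, 200 mm long, 0.1 to 0.2 kg, lying flat. Origin: underside, mid-length. x: handle to blade; z up as it lies. Bar-shaped steel handle 16 mm wide, 14 mm thick, x -100 (rounded end) to +40 mm, centre line z = 7 mm. Yellow blade 46 mm wide, 10 mm thick, x +50 to +100; yellow neck 22 mm wide, x +35 to +55. Balance point near x = -20 mm. Handle end starts towards the robot, within 50 degrees either way.
- spatula_end (a point): Tip of the rounded free end of the spatula's steel handle (x = -100 mm, on the handle's centre line).
- spatula_head (a point): Middle of the front edge of the spatula's yellow blade (x = +100 mm, 5 mm above the underside).
- crock: Blue stoneware utensil crock, a loose straight round cup, about 0.75 kg; 80 mm outside diameter, 110 mm tall, wall 5 mm (mouth 70 mm wide inside), floor 5 mm thick. Origin at the centre of its underside, z up. It may stand left or right of the spatula, with the sprinkle jar on the other side. A spatula let go in it leans on the rim, up to about 30 degrees from vertical.
- crock_rim (a point): Centre of the crock's mouth, 110 mm above the counter.
- crock_in (a point): Centre of the crock's inner floor, 5 mm above its underside.
- sprinkle_jar: Closed amber glass jar of sprinkles with a white lid and paper label, 72 mm diameter, 105 mm tall, 0.4 kg, loose. Origin at the centre of its underside. Leave it alone.
- colour_bottle: Small green food-colour bottle standing beyond the spatula, 32 mm diameter, 75 mm tall, loose and light. Origin at the centre of its underside. Leave it alone.
- gel_tube: Red icing-gel tube lying beyond the spatula, about 140 mm long (along its own y), 34 mm wide, 22 mm high, loose. Origin under its middle. Leave it alone.
Not all that is in view belongs to the job. Several things look just like the crock: the one meant starts farthest to the robot's right.

How it is judged (in metres and radians):
On the way:
1. the gripper, still holding the spatula, has the handle end inside the crock, at least 25 mm below the rim (z of spatula_end in the frame of crock below 0.085 m and horizontal distance between spatula_end and crock_in below 0.038 m and contact force between the fingers and spatula above 0.3 N), for 0.05 s.
At the end, for the whole second after the job is handed in: Spatula at rest in the crock, blade up, within 0.6 rad of vertical, handle tip inside and under 25 mm above the crock's underside. Crock upright (within 0.1 rad); crock, jar, bottle and tube each within 40 mm of where they began (z of spatula_end in the frame of crock below 0.025 m and horizontal distance between spatula_end and crock_in below 0.038 m and angle between spatula's own x axis and vertical below 0.6 rad and linear speed of spatula below 0.05 m/s and angle between crock's own z axis and vertical below 0.1 rad and distance of each of crock, sprinkle_jar, colour_bottle, gel_tube from where it was at the start of the episode below 0.04 m); the robot touches nothing.
It fails at once if the crock is tipped by more than 0.35 rad (angle between crock's own z axis and vertical above 0.35 rad).
It fails at once if the crock is pushed more than 60 mm from its place (distance of crock from where it was at the start of the episode above 0.06 m).
It fails at once if the jar, the bottle or the tube is knocked more than 40 mm from its place (distance of any of sprinkle_jar, colour_bottle, gel_tube from where it was at the start of the episode above 0.04 m).
It also fails if it takes over 48 s, if anything falls off the work surface, if the arm or the gripper's body presses on something with over 40 N, if the wrist force passes 120 N, or if a joint passes its speed limit or range.

ROBOT

A 6-joint arm with a two-finger parallel gripper is mounted at the origin on the work surface. World frame = base frame: x ahead of the robot, y to its left, z up, the work surface at z = 0. Lengths are in mm, angles in rad, forces in N, time in s.
With the tool pointing down it reaches from about 325 to 900 mm from the base axis. Payload 6.1 kg.
Tool frame: the origin (TCP) lies midway between the tips of the shut fingers; the grasp point (between the pads) lies 19 mm behind it; z points along the fingers, y is the line along which they close (so a half turn about z gives the same grasp; the last joint's range is limited). The gripper opens to 85 mm and grips with 20 to 120 N. Pads are 22 mm wide; open, the fingers measure 114 mm over their backs; the gripper's body (76 mm by 85 mm) begins 54 mm behind the grasp point. The pads swing forward as they close: fully open they stand 13 mm farther back than shut.
Start: joints at [-1.302, 0.22, 1.526, -0, 1.395, -0.126], TCP at [240.382, -576.916, 231.3] pointing down, gripper open.
Joint ranges: [-2.98, 2.98], [-0.91, 2.08], [0.09, 2.57], [-1.24, 4.39], [0.2, 2.65], [-2.68, 2.68]. Speed limits (rad/s): [2.57, 2.57, 3.01, 3.14, 3.14, 3.14].

INTERFACE

Orientations are given as a unit quaternion [x, y, z, w].
In Python, from station import robot, optics gives the robot as it stands. The module is installed in compiled form; this text tells all that it offers.
- The arm moves only by the tool step_arm, never from a script. Its arguments are lists of equal length, an entry for each row: "fingers": the opening, from 0 (shut) to 1 (fully open); "linear": the shift along the tool's x, y, z normalised to -1 to 1, where 1 is 0.5 m, a list of three; "dr": the turn, a rotation vector about the tool's x, y, z normalised to -1 to 1, where 1 is 60 degrees, a list of three. In form: {"fingers": [fingers, ...], "linear": [[dx, dy, dz], ...], "dr": [[rx, ry, rz], ...]}. A call has 1 to 20 rows; each row shifts and turns the commanded pose from where the row before left it, along the tool's axes as they then stand; what a row does not reach is not made up. A row lasts 1/8 s, in which the tool goes at most 62.5 mm and 10.7 degrees, less where a joint would pass 70% of its speed; a pose out of reach is approached as far as the arm can. A call with a number of a shift or a turn outside -1 to 1 is refused whole. A call with a gripper value outside its range is refused whole. The fingers move at their own pace and stop on an object; "squeeze" is the grip in N (left out, the last holds). Time passes only in rows, so rows that do not move let the fingers close. It gives the time, the measured TCP pose, the force, the opening and the grip force at its end, in the units of the state.
- robot.get_state(): the state, without advancing time (a new reading comes with each control period).
- optics.get_image(name): name is "scene" or "top" or "wrist"; returns the picture (480x640x3 uint8, red, green, blue); there is no depth.
- optics.camera_params(name): a dict with "fx", "fy", "cx", "cy" (pixels), "extrinsics" (4x4, takes a point from camera to world coordinates). Camera axes: x right, y up, looking along -z (the intrinsics and any distortion apply to the point x, -y, -z); pixel columns grow to the right and rows downward; lengths in mm; the calibration is good to about 2 mm. The wrist camera is an equidistant fisheye: a pixel r from the principal point sees the ray r / f radians off the axis. A picture is of the moment at which its call begins: read the wrist's pose just before it. camera_params takes no time and is no camera call; for the wrist camera it gives the pose at the moment of the call.
- robot.finish_job(): hands the job in; it is judged then, once.
The state is a dict: "time": time; "joint_positions": joint angles; "dq": joint speeds; "joint_torque": joint torques, N m; "position": TCP position; "tool_rot": TCP orientation; "force": force on the tool from outside, world axes, zero at the start; "moment": the same for the moment, N m; "grip_width": opening from 0.0 (shut) to 1.0 (fully open); "finger_force": force on a finger pad.
Only numpy, scipy, OpenCV 4.12 (cv2) and the standard library are available. Lean on these libraries where they do the work, as an engineer would, in place of code of your own. Each camera call takes 0.05 s, during which the arm holds its last target. There are 200 camera calls.

## Working session

There is one attempt and no reset: what is moved stays moved. The work goes in short steps, Python scripts to look and compute and a tool call to move; the robot and the scene stay as the last step left them, time stands still between calls to the robot, and variables do not carry over. Pictures are saved under pics/ and viewed, at most 10 in all, crops included, and the job is handed in when it is done.

Besides the shell and the picture viewer there is one more tool, called after "Emit:" as name(argument=value, ...) on one line, values as JSON. step_arm: Moves the arm, as the interface text tells. Its arguments: {"type":"object","properties":{"fingers":{"type":"array"},"linear":{"type":"array"},"dr":{"type":"array"},"squeeze":{"type":"number"}},"required":["fingers","linear","dr"]}

```bash
mkdir -p pics
python3 - <<'E'
from station import robot, optics
import cv2,numpy as np
for n in ["top","scene"]:
    im=optics.get_image(n); cv2.imwrite(f"pics/{n}0.png",im[:,:,::-1])
    p=optics.camera_params(n); print(n,{k:np.round(v,3).tolist() if k=="extrinsics" else v for k,v in p.items()})
s=robot.get_state(); print(s)
E
```

```text
top {'fx': 522.9125501822472, 'fy': 522.9125501822472, 'cx': 322.408509067223, 'cy': 227.68718537902663, 'extrinsics': [[-0.02, 0.991, -0.13, 444.586], [-1.0, -0.021, -0.007, -2.715], [-0.009, 0.13, 0.991, 1257.494], [0.0, 0.0, 0.0, 1.0]]}
scene {'fx': 510.0919498882909, 'fy': 510.0919498882909, 'cx': 317.3264424604133, 'cy': 243.65846855395043, 'extrinsics': [[-0.076, -0.684, 0.726, 1343.128], [0.997, -0.055, 0.053, 62.595], [0.003, 0.728, 0.686, 807.473], [0.0, 0.0, 0.0, 1.0]]}
{'time': 0.1, 'joint_positions': array([-1.30207502e+00,  2.21141664e-01,  1.52750121e+00, -2.49801739e-05,
        1.39471447e+00, -1.26088297e-01]), 'dq': array([ 0.00101558, -0.00143581, -0.00210025,  0.00052175, -0.0002512 ,
        0.00130818]), 'joint_torque': array([ 1.80806896e-03, -4.98239601e+01, -3.90547585e+01, -2.16555445e-04,
        5.58997068e-03,  6.17016454e-06]), 'position': array([ 240.24340359, -576.38502873,  230.30973049]), 'tool_rot': array([ 9.80578050e-01,  1.96127276e-01, -7.51361113e-05, -8.79224711e-04]), 'force': array([-0.86138866,  0.05769227, -0.52582952]), 'moment': array([-0.04876451,  0.04409632,  0.00016676]), 'finger_force': 0.0, 'grip_width': 1.001931142437355}
```

View pics/top0.png

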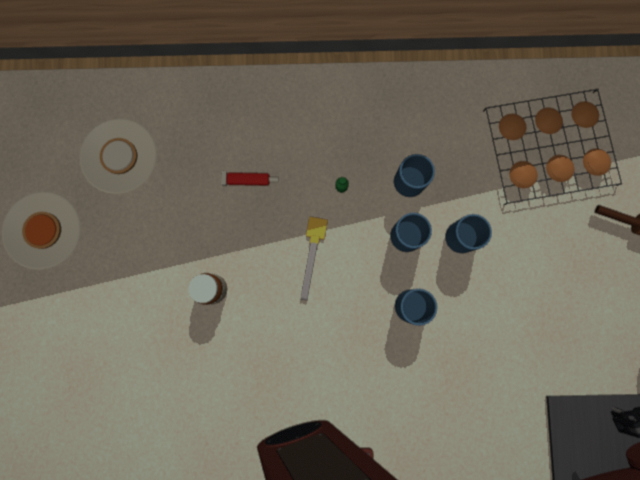

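View pics/scene0.png

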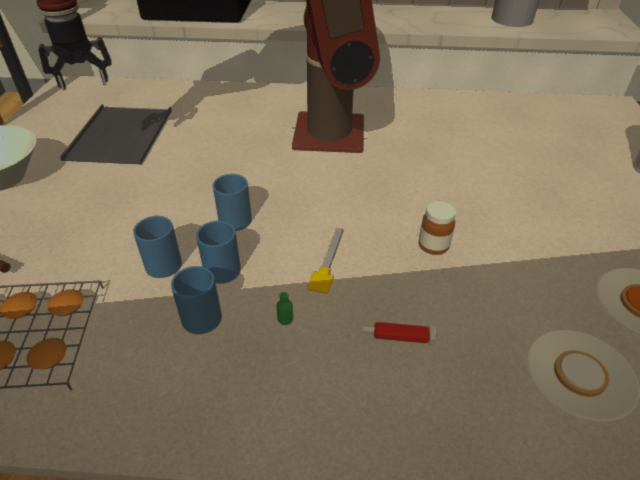

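The top view shows the spatula with its handle end at about (304,300) and blade at (317,222). The jar is at (207,290), the bottle at (342,185) and the tube at (248,179). There are four blue cups, with mouths at about (416,172), (411,230), (470,232) and (417,305). Robot right (-y) is image right here, so the cup at (470,232) should be the crock. I'll confirm that in one enlarged crop and measure.

```bash
cat > h.py <<'E'
from station import robot, optics
import cv2,numpy as np
from scipy.spatial.transform import Rotation as R
def ray(n,uv,p=None):
    p=p or optics.camera_params(n); E=np.array(p["extrinsics"]); u,v=uv
    x,y=(u-p["cx"])/p["fx"],(v-p["cy"])/p["fy"]
    if n=="wrist":
        r=np.hypot(x,y); s=np.sin(r)/max(r,1e-9); d=np.array([x*s,-y*s,-np.cos(r)])
    else: d=np.array([x,-y,-1.])
    return E[:3,3],E[:3,:3]@d
def onz(n,uv,z,p=None):
    o,d=ray(n,uv,p); return o+d*(z-o[2])/d[2]
def proj(n,P,p=None):
    p=p or optics.camera_params(n); E=np.array(p["extrinsics"]); c=E[:3,:3].T@(np.array(P,float)-E[:3,3]); c=np.array([c[0],-c[1],-c[2]])
    if n=="wrist":
        r=np.hypot(*c[:2]); t=np.arctan2(r,c[2]); q=c[:2]/r*t
    else: q=c[:2]/c[2]
    return np.array([p["fx"]*q[0]+p["cx"],p["fy"]*q[1]+p["cy"]])
def two(a,ua,b,ub):
    (o1,d1),(o2,d2)=ray(a,ua),ray(b,ub); A=np.c_[d1,-d2]; t=np.linalg.lstsq(A,o2-o1,rcond=None)[0]
    p,q=o1+d1*t[0],o2+d2*t[1]; return (p+q)/2,np.linalg.norm(p-q)
def st():
    s=robot.get_state(); print({k:np.round(s[k],3).tolist() for k in ["time","joint_positions","position","tool_rot","force","grip_width","finger_force"]}); return s
E
python3 - <<'E'
from h import *
im=cv2.imread("pics/top0.png"); h=cv2.cvtColor(im,cv2.COLOR_BGR2HSV)
b=cv2.inRange(h,(98,90,30),(118,255,255)); cs,_=cv2.findContours(b,cv2.RETR_EXTERNAL,cv2.CHAIN_APPROX_NONE)
for c in cs:
    if cv2.contourArea(c)<300: continue
    x,y,w,hh=cv2.boundingRect(c); print("blue",x,y,w,hh)
    # far-side silhouette of mouth: extreme points on plane z=110
    P=np.array([onz("top",q[0],110)[:2] for q in c]); (cx,cy),r=cv2.minEnclosingCircle(P.astype(np.float32)); print("  enclosing z110",cx,cy,r)
yl=cv2.inRange(h,(20,120,80),(35,255,255)); yl[:200]=0; yl[260:]=0; ys,xs=np.nonzero(yl); print("yellow",xs.mean(),ys.mean(),len(xs),xs.min(),xs.max(),ys.min(),ys.max())
g=im[200:320,280:350]; 
a=cv2.resize(g,None,fx=5,fy=5,interpolation=cv2.INTER_CUBIC); c=cv2.resize(im[140:340,375:515],None,fx=3,fy=3,interpolation=cv2.INTER_CUBIC)
cv2.imwrite("pics/crop1.png",np.hstack([a,c]) if a.shape[0]==c.shape[0] else c)
E
```

```text
blue 396 290 40 35
  enclosing z110 419.16485595703125 -193.34567260742188 43.53879165649414
blue 446 215 45 37
  enclosing z110 576.3570556640625 -315.1641540527344 50.10176467895508
blue 391 214 40 37
  enclosing z110 580.5822143554688 -189.7110595703125 45.052162170410156
blue 395 155 39 41
  enclosing z110 708.5870971679688 -202.98585510253906 49.73214340209961
yellow 316.0048309178744 228.92270531400968 414 306 326 217 243
```

View pics/crop1.png

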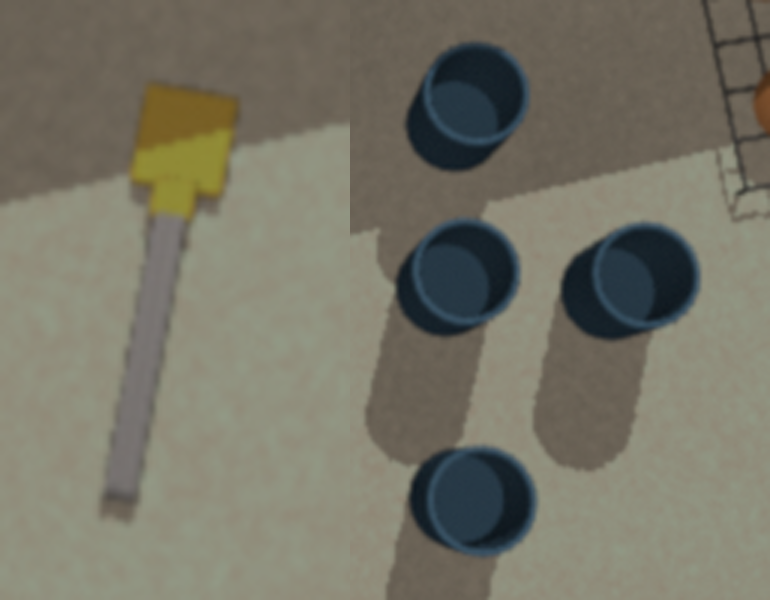

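The crop confirms one cup clearly farther right than the other three, with its rim centred at about px (473.7,231.7). That is the crock. The spatula end is at px (304,299.4) and the middle of the blade front edge at (318.8,218.2).

Run:
```python
from h import *
c=onz("top",(473.7,231.7),110); print("rim",c, "radius", np.linalg.norm(onz("top",(473.7+17.3,231.7),110)-c))
e=onz("top",(304,299.4),10); b=onz("top",(318.8,218.2),10); print("end",e,"head",b,"len",np.linalg.norm(b-e),"phi",np.arctan2(*(b-e)[1::-1]))
print("scene check", proj("scene",c),proj("scene",e),proj("scene",b))
for n,uv in dict(c2=(411+3,231),c3=(417+2,306),c4=(418,171),jar=(203,289),bottle=(342,184),tube=(248,179)).items(): print(n,onz("top",uv,110 if n[0]=="c" else 105 if n=="jar" else 70 if n=="bottle" else 20))
# handle axis check at neck junction
print("neck",onz("top",(280+168/5,200+216/5),14))
```

```text
rim [ 579.54444542 -328.51102916  110.        ] radius 38.037727600826095
end [438.57609641  52.45501138  10.        ] head [631.90299195  13.78845591  10.        ] len 197.15575327909755 phi -0.1974014106369334
scene check [155.48082918 226.39542857] [341.06758824 227.39416016] [318.65078499 287.52086131]
c2 [ 583.85851815 -197.16375134  110.        ]
c3 [ 419.9560292  -201.00023943  110.        ]
c4 [ 719.10976931 -211.88855007  110.        ]
jar [466.02311946 269.52899335 105.        ]
bottle [701.78737188 -42.22618473  70.        ]
tube [729.91893454 183.13882972  20.        ]
neck [571.17970597  27.30413622  14.        ]
```

Emit:
step_arm(fingers=[1, 1, 1], linear=[[0, 0, 0], [0, 0, 0], [0, 0, 0]], dr=[[0, 0.1, 0], [0, 0.1, 0], [0, 0, 0]])

```text
time: 0.48
position: [238.7, -577.1, 230.2]
tool_rot: [0.976, 0.194, 0.102, -0.021]
force: [0.2, -0.8, -1.1]
grip_width: 0.999
finger_force: 0.0
```

```bash
python3 -c "
from h import *
st()"
```

```text
{'time': 0.475, 'joint_positions': [-1.414, 0.235, 1.525, 0.205, 1.436, -0.268], 'position': [238.681, -577.135, 230.222], 'tool_rot': [0.976, 0.194, 0.102, -0.021], 'force': [0.221, -0.773, -1.05], 'grip_width': 0.999, 'finger_force': 0.0}
```

Emit:
step_arm(fingers=[1, 1, 1, 1, 1, 1, 1, 1, 1, 1, 1, 1, 1, 1, 1, 1, 1, 1, 1, 1], linear=[[0, 0, 0], [0, 0, 0], [0.066, -0.055, 0], [0.066, -0.055, 0], [0.066, -0.055, 0], [0.066, -0.055, 0], [0.066, -0.055, 0], [0.066, -0.055, 0], [0.066, -0.055, 0], [0.066, -0.055, 0], [0.066, -0.055, 0], [0.066, -0.055, 0], [0.066, -0.055, 0], [0.066, -0.055, 0], [0.066, -0.055, 0], [0.066, -0.055, 0], [0.066, -0.055, 0], [0.066, -0.055, 0], [0, 0, 0], [0, 0, 0]], dr=[[0, -0.1, 0], [0, -0.1, 0], [0, 0, 0], [0, 0, 0], [0, 0, 0], [0, 0, 0], [0, 0, 0], [0, 0, 0], [0, 0, 0], [0, 0, 0], [0, 0, 0], [0, 0, 0], [0, 0, 0], [0, 0, 0], [0, 0, 0], [0, 0, 0], [0, 0, 0], [0, 0, 0], [0, 0, 0], [0, 0, 0]])

```text
time: 2.98
position: [558.2, 32.5, 231.1]
tool_rot: [0.98, 0.197, -0.0, 0.001]
force: [-0.7, -0.3, 0.4]
grip_width: 1.002
finger_force: 0.0
```

Emit:
step_arm(fingers=[1, 1, 1, 1, 1, 1], linear=[[0, 0, 0], [0, 0, 0], [0, 0, 0], [0, 0, 0], [0, 0, 0], [0, 0, 0]], dr=[[0, 0, 0.14], [0, 0, 0.14], [0, 0, 0.14], [0, 0, 0.145], [0, 0, 0], [0, 0, 0]])

```text
time: 3.72
position: [558.3, 31.7, 231.4]
tool_rot: [0.995, -0.097, 0.0, 0.0]
force: [0.7, 0.1, -0.1]
grip_width: 1.002
finger_force: 0.0
```

Run:
```python
from h import *
p=optics.camera_params("wrist"); im=optics.get_image("wrist"); cv2.imwrite("pics/w1.png",im[:,:,::-1]); s=st()
print(R.from_quat(s["tool_rot"]).as_matrix().round(4))
print({k:np.round(v,3).tolist() for k,v in p.items()})
for n,P in dict(end=(438.6,52.5,10),head=(631.9,13.8,7),grasp=(556.8,28.8,14)).items(): print(n,proj("wrist",P,p))
```

```text
{'time': 3.775, 'joint_positions': [-0.084, 0.064, 1.7, -0.0, 1.377, 1.682], 'position': [558.408, 31.827, 231.396], 'tool_rot': [0.995, -0.097, 0.0, 0.0], 'force': [-0.203, 0.318, -0.135], 'grip_width': 0.995, 'finger_force': 0.0}
[[ 9.810e-01 -1.939e-01  1.000e-04]
 [-1.939e-01 -9.810e-01 -3.000e-04]
 [ 2.000e-04  3.000e-04 -1.000e+00]]
{'fx': 371.648, 'fy': 371.648, 'cx': 320.381, 'cy': 238.895, 'extrinsics': [[-0.195, 0.944, 0.265, 625.467], [-0.981, -0.188, -0.052, 18.727], [0.001, -0.27, 0.963, 373.771], [0.0, 0.0, 0.0, 1.0]]}
end [323.04783936 316.03184151]
head [323.74748464 129.89283478]
grasp [323.60878011 207.99070535]
```

View pics/w1.png

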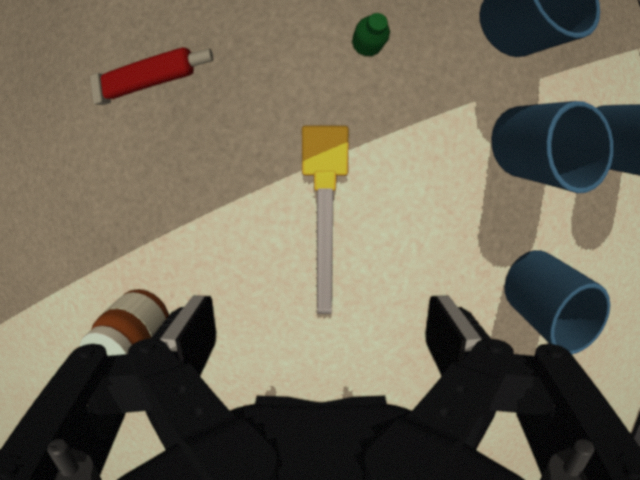

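The wrist view shows the spatula at columns 324-325, with its end at row 316, neck at row 188 and blade edge at row 126. My estimate is within 2-3 mm, and it needs about 4 mm along tool y. Nothing is near the fingers, so I'm descending.

Emit:
step_arm(fingers=[0.6, 0.6, 0.6, 0.6, 0.6, 0.6, 0.6, 0.6, 0.6, 0.6, 0.6, 0.6, 0.6], linear=[[0, 0.009, 0.05], [0, 0, 0.05], [0, 0, 0.05], [0, 0, 0.05], [0, 0, 0.05], [0, 0, 0.05], [0, 0, 0.05], [0, 0, 0.05], [0, 0, 0.02], [0, 0, 0.02], [0, 0, 0.01], [0, 0, 0], [0, 0, 0]], dr=[[0, 0, 0], [0, 0, 0], [0, 0, 0], [0, 0, 0], [0, 0, 0], [0, 0, 0], [0, 0, 0], [0, 0, 0], [0, 0, 0], [0, 0, 0], [0, 0, 0], [0, 0, 0], [0, 0, 0]])

```text
time: 5.4
position: [558.2, 27.9, 6.9]
tool_rot: [0.995, -0.098, 0.001, 0.0]
force: [0.4, -1.0, -0.2]
grip_width: 0.599
finger_force: 0.0
```

Emit:
step_arm(fingers=[0, 0, 0, 0, 0, 0], linear=[[0, 0, 0.003], [0, 0, 0], [0, 0, 0], [0, 0, 0], [0, 0, 0], [0, 0, 0]], dr=[[0, 0, 0], [0, 0, 0], [0, 0, 0], [0, 0, 0], [0, 0, 0], [0, 0, 0]], squeeze=70)

```text
time: 6.15
position: [557.9, 27.9, 5.2]
tool_rot: [0.995, -0.098, 0.0, 0.0]
force: [-1.0, 0.3, 6.2]
grip_width: 0.158
finger_force: 69.4
```

Emit:
step_arm(fingers=[0, 0, 0, 0, 0, 0, 0, 0, 0, 0], linear=[[0, 0, -0.01], [0, 0, -0.03], [0, 0, -0.06], [0, 0, -0.08], [0, 0, -0.08], [0, 0, -0.08], [0, 0, -0.08], [0, 0, -0.06], [0, 0, 0], [0, 0, 0]], dr=[[0, 0, 0], [0, 0, 0], [0, 0, 0], [0, 0, 0], [0, 0, 0], [0, 0, 0], [0, 0, 0], [0, 0, 0], [0, 0, 0], [0, 0, 0]])

```text
time: 7.4
position: [556.9, 28.0, 243.5]
tool_rot: [0.995, -0.098, -0.001, 0.0]
force: [-0.3, -0.6, -1.9]
grip_width: 0.157
finger_force: 68.7
```

Emit:
step_arm(fingers=[0, 0, 0, 0, 0, 0, 0, 0, 0, 0, 0], linear=[[0, 0, 0], [0, 0, 0], [0, 0, 0], [0, 0, 0], [0, 0, 0], [0, 0, 0], [0, 0, 0], [0, 0, 0], [0, 0, 0], [0, 0, 0], [0, 0, 0]], dr=[[0, 0, -0.15], [0, 0, -0.15], [0, 0, -0.15], [0, 0, -0.15], [0, 0, -0.15], [0, 0, -0.15], [0, 0, -0.15], [0, 0, -0.15], [0, 0, -0.15], [0, 0, 0], [0, 0, 0]])

```text
time: 8.78
position: [557.0, 28.0, 243.4]
tool_rot: [0.821, 0.57, -0.001, -0.001]
force: [-0.8, -0.5, -1.5]
grip_width: 0.16
finger_force: 68.7
```

```bash
python3 -c "
from h import *
s=st()
print(R.from_quat(s['tool_rot']).as_matrix().round(3))"
```

```text
{'time': 8.775, 'joint_positions': [-0.091, 0.054, 1.688, 0.0, 1.402, 0.266], 'position': [557.0, 27.956, 243.444], 'tool_rot': [0.821, 0.57, -0.001, -0.001], 'force': [-0.813, -0.518, -1.494], 'grip_width': 0.16, 'finger_force': 68.654}
[[ 0.349  0.937 -0.002]
 [ 0.937 -0.349  0.   ]
 [-0.001 -0.002 -1.   ]]
```

Emit:
step_arm(fingers=[0, 0, 0, 0, 0, 0, 0, 0, 0, 0], linear=[[-0.045, 0.022, -0.013], [-0.045, 0.022, -0.013], [-0.045, 0.022, -0.013], [-0.045, 0.022, -0.013], [-0.045, 0.022, -0.013], [-0.045, 0.022, -0.013], [-0.045, 0.022, -0.013], [-0.045, 0.022, -0.013], [0, 0, 0], [0, 0, 0]], dr=[[0, 0, 0], [0, 0, 0], [0, 0, 0], [0, 0, 0], [0, 0, 0], [0, 0, 0], [0, 0, 0], [0, 0, 0], [0, 0, 0], [0, 0, 0]])

```text
time: 10.02
position: [577.6, -171.2, 296.3]
tool_rot: [0.821, 0.571, -0.0, -0.001]
force: [-0.9, -0.1, -1.4]
grip_width: 0.158
finger_force: 68.7
```

Emit:
step_arm(fingers=[0, 0, 0, 0, 0, 0, 0, 0, 0, 0, 0, 0, 0], linear=[[0, 0, 0], [0, 0, 0], [0, 0, 0], [0, 0, 0], [0, 0, 0], [0, 0, 0], [0, 0, 0], [0, 0, 0], [0, 0, 0], [0, 0, 0], [0, 0, 0], [0, 0, 0], [0, 0, 0]], dr=[[0, 0.1, 0], [0, 0.1, 0], [0, 0.1, 0], [0, 0.1, 0], [0, 0.1, 0], [0, 0.1, 0], [0, 0.1, 0], [0, 0.1, 0], [0, 0.1, 0], [0, 0.1, 0], [0, 0.1, 0], [0, 0, 0], [0, 0, 0]])

```text
time: 11.65
position: [578.1, -171.0, 297.0]
tool_rot: [0.688, 0.48, 0.446, -0.311]
force: [-0.1, -0.9, -1.2]
grip_width: 0.16
finger_force: 68.8
```

Run:
```python
from h import *
s=st()
M=R.from_quat(s['tool_rot']).as_matrix(); print(M.round(3))
for n in ["scene","top"]:
    im=optics.get_image(n); cv2.imwrite(f"pics/{n}2.png",im[:,:,::-1])
T=s["position"]; tip=T-M[:,2]*3-M[:,0]*122; head=T-M[:,2]*3+M[:,0]*78
for n in ["scene","top"]: print(n,tip.round(1),proj(n,tip),proj(n,head))
```

```text
{'time': 11.65, 'joint_positions': [-0.888, 0.412, 1.544, 0.956, 1.852, -0.593], 'position': [578.087, -171.0, 297.021], 'tool_rot': [0.688, 0.48, 0.446, -0.311], 'force': [-0.087, -0.912, -1.173], 'grip_width': 0.16, 'finger_force': 68.798}
[[ 0.141  0.938  0.316]
 [ 0.384 -0.346  0.856]
 [ 0.913  0.    -0.409]]
scene [ 559.9 -220.4  186.9] [203.78056048 193.55102959] [228.49557232 119.90666219]
top [ 559.9 -220.4  186.9] [431.94519743 237.68136559] [407.54472983 210.45128494]
```

View pics/scene2.png

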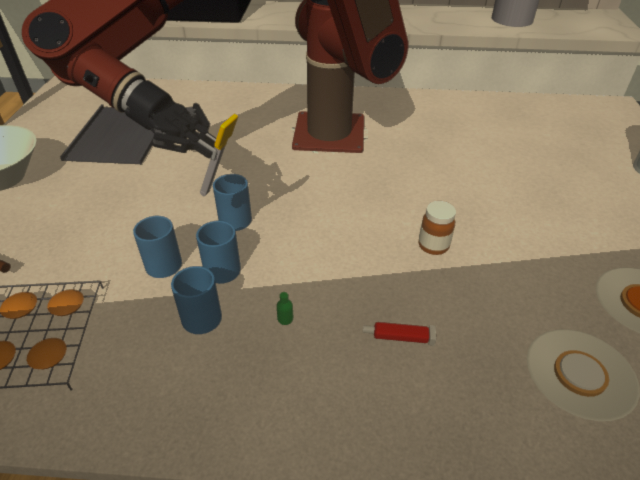

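The scene view shows the spatula upright and leaning about 24°, blade up, with its tip at px (204,192). That matches the prediction of (203.8,193.6). Next I'll reduce the lean slightly and check the crock position across the two views.

Emit:
step_arm(fingers=[0, 0, 0], linear=[[0, 0, 0], [0, 0, 0], [0, 0, 0]], dr=[[0, 0.1, 0], [0, 0, 0], [0, 0, 0]])

```text
time: 12.12
position: [578.0, -171.4, 297.4]
tool_rot: [0.664, 0.463, 0.482, -0.335]
force: [-0.2, 0.3, -0.7]
grip_width: 0.16
finger_force: 68.8
```

Run:
```python
from h import *
s=st()
M=R.from_quat(s['tool_rot']).as_matrix(); print(M.round(3))
for f,n,(a,b,c,d) in [("scene0","scene",(205,290,125,190)),("top0","top",(205,262,438,500))]:
    im=cv2.imread(f"pics/{f}.png"); h=cv2.cvtColor(im,cv2.COLOR_BGR2HSV); m=cv2.inRange(h,(98,90,30),(118,255,255)); k=np.zeros_like(m); k[a:b,c:d]=m[a:b,c:d]
    C=max(cv2.findContours(k,cv2.RETR_EXTERNAL,cv2.CHAIN_APPROX_NONE)[0],key=cv2.contourArea); print(n,cv2.boundingRect(C))
    # model silhouette bbox of crock at guess
    t=np.linspace(0,2*np.pi,100)
    for c0 in [(579.5,-328.5),(575,-328.5),(579.5,-324)]:
        P=np.array([proj(n,(c0[0]+40*np.cos(x),c0[1]+40*np.sin(x),z)) for x in t for z in (0,110)]); print(c0,P.min(0).round(1),(P.max(0)-P.min(0)).round(1))
c=np.array([579.5,-328.5,0]); hd=M[:2,2]/np.linalg.norm(M[:2,2]); 
tipT=np.r_[c[:2]-19*hd,145]; TCP=tipT+M[:,2]*3+M[:,0]*122; d=TCP-s["position"]; print("TCP",TCP,"d",d,"tool units",(M.T@d/500).round(4)); print("down 100mm:",(M.T@[0,0,-.2]).round(4))
```

```text
{'time': 12.125, 'joint_positions': [-0.905, 0.462, 1.544, 1.024, 1.897, -0.618], 'position': [578.041, -171.389, 297.351], 'tool_rot': [0.664, 0.463, 0.482, -0.335], 'force': [-0.178, 0.33, -0.739], 'grip_width': 0.16, 'finger_force': 68.814}
[[ 0.107  0.938  0.329]
 [ 0.292 -0.346  0.891]
 [ 0.95   0.001 -0.311]]
scene (135, 217, 39, 60)
(579.5, -328.5) [135.5 213.9] [49.1 63. ]
(575, -328.5) [136.2 212.6] [48.9 62.9]
(579.5, -324) [137.6 214. ] [48.9 63.1]
top (446, 215, 45, 37)
(579.5, -328.5) [444.4 213.8] [47.5 40. ]
(575, -328.5) [444.5 215.8] [47.5 39.9]
(579.5, -324) [442.6 213.8] [47.3 40. ]
TCP [ 586.95257149 -307.96751679  259.99934616] d [   8.91191392 -136.57897689  -37.35178497] tool units [-0.149   0.1112 -0.2144]
down 100mm: [-0.1901 -0.0002  0.0623]
```

Emit:
step_arm(fingers=[0, 0, 0, 0, 0, 0, 0, 0, 0, 0], linear=[[-0.0186, 0.014, -0.0268], [-0.0186, 0.014, -0.0268], [-0.0186, 0.014, -0.0268], [-0.0186, 0.014, -0.0268], [-0.0186, 0.014, -0.0268], [-0.0186, 0.014, -0.0268], [-0.0186, 0.014, -0.0268], [-0.0186, 0.014, -0.0268], [0, 0, 0], [0, 0, 0]], dr=[[0, 0, 0], [0, 0, 0], [0, 0, 0], [0, 0, 0], [0, 0, 0], [0, 0, 0], [0, 0, 0], [0, 0, 0], [0, 0, 0], [0, 0, 0]])

```text
time: 13.38
position: [587.0, -308.1, 259.3]
tool_rot: [0.664, 0.463, 0.482, -0.336]
force: [-0.6, 0.9, -2.6]
grip_width: 0.165
finger_force: 68.9
```

```bash
cat > chk.py <<'E'
from h import *
import sys
s=st()
M=R.from_quat(s['tool_rot']).as_matrix(); T=s["position"]; tip=T-M[:,2]*3-M[:,0]*122; print("tip",tip.round(1),"rel",(tip-[579.5,-328.5,0]).round(1),"down100",(M.T@[0,0,-.2]).round(4))
o=[]
for n in ["scene","top"]:
    im=optics.get_image(n)[:,:,::-1]; print(n,"tip px",proj(n,tip).round(1))
    c=proj(n,(579.5,-328.5,110)).astype(int); y,x=max(c[1]-90,0),max(c[0]-80,0); print("crop origin",x,y); o.append(cv2.resize(im[y:y+160,x:x+130],None,fx=3,fy=3,interpolation=cv2.INTER_CUBIC))
cv2.imwrite(sys.argv[1],np.hstack(o))
E
python3 chk.py pics/c3.png
```

```text
{'time': 13.375, 'joint_positions': [-1.006, 0.742, 1.21, 0.985, 2.005, -0.621], 'position': [587.019, -308.121, 259.251], 'tool_rot': [0.664, 0.463, 0.482, -0.336], 'force': [-0.617, 0.852, -2.552], 'grip_width': 0.165, 'finger_force': 68.853}
tip [ 573.  -346.2  144.2] rel [ -6.5 -17.7 144.2] down100 [-0.1902 -0.      0.0619]
scene tip px [144.3 211.2]
crop origin 75 136
top tip px [486.6 232.6]
crop origin 393 141
```

View pics/c3.png

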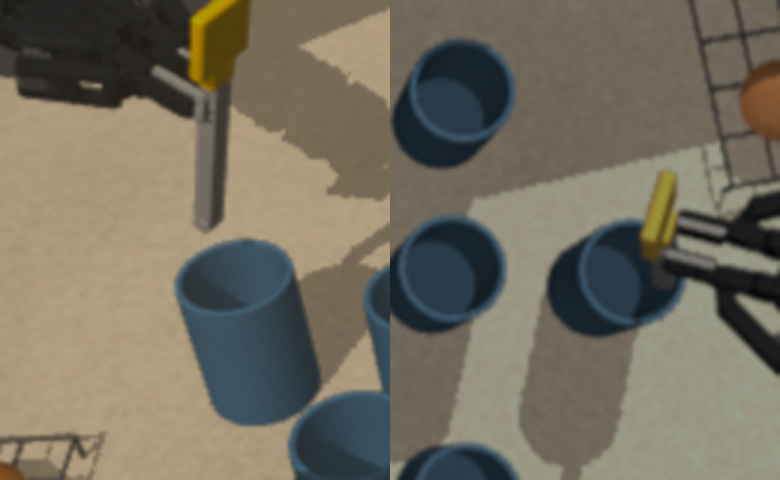

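The tip is at crop (207,227), which is scene px (144,212), as predicted (144.3,211.2). It hangs over the near side of the mouth. I'll lower it straight down in stages.

Emit:
step_arm(fingers=[0, 0, 0, 0, 0, 0, 0, 0, 0], linear=[[-0.019, 0, 0.0062], [-0.019, 0, 0.0062], [-0.019, 0, 0.0062], [-0.019, 0, 0.0062], [-0.019, 0, 0.0062], [-0.019, 0, 0.0062], [-0.019, 0, 0.0062], [-0.019, 0, 0.0062], [0, 0, 0]], dr=[[0, 0, 0], [0, 0, 0], [0, 0, 0], [0, 0, 0], [0, 0, 0], [0, 0, 0], [0, 0, 0], [0, 0, 0], [0, 0, 0]])

```text
time: 14.6
position: [586.8, -307.6, 178.0]
tool_rot: [0.664, 0.462, 0.482, -0.337]
force: [0.1, -0.3, -1.6]
grip_width: 0.156
finger_force: 68.9
```

```bash
python3 chk.py pics/c4.png
```

```text
{'time': 14.6, 'joint_positions': [-1.006, 0.845, 1.215, 0.948, 1.945, -0.715], 'position': [586.789, -307.601, 178.031], 'tool_rot': [0.664, 0.462, 0.482, -0.337], 'force': [0.066, -0.278, -1.636], 'grip_width': 0.156, 'finger_force': 68.852}
tip [ 572.6 -345.5   62.9] rel [ -6.9 -17.   62.9] down100 [-0.1903  0.0003  0.0616]
scene tip px [153.4 240.4]
crop origin 75 136
top tip px [475.6 237.1]
crop origin 393 141
```

View pics/c4.png

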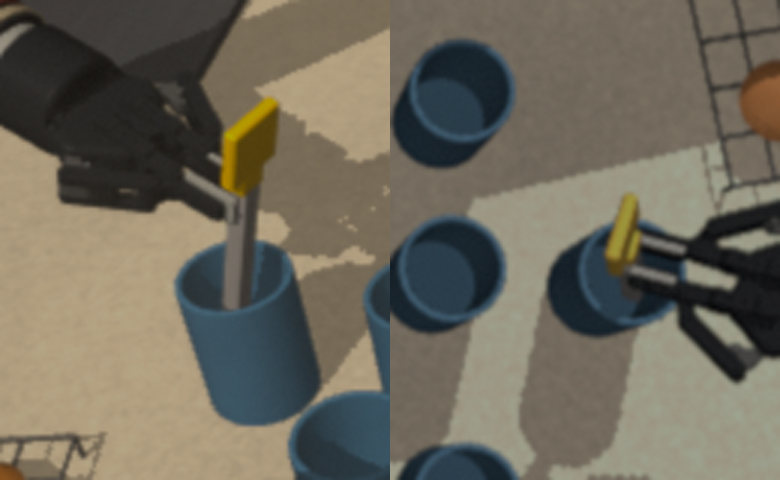

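The handle is inside the mouth, the crock hasn't moved, and there is no contact force. Lowering about 46 mm more.

Emit:
step_arm(fingers=[0, 0, 0, 0, 0, 0, 0], linear=[[-0.019, 0, 0.0062], [-0.019, 0, 0.0062], [-0.019, 0, 0.0062], [-0.019, 0, 0.0062], [-0.011, 0, 0.0036], [0, 0, 0], [0, 0, 0]], dr=[[0, 0, 0], [0, 0, 0], [0, 0, 0], [0, 0, 0], [0, 0, 0], [0, 0, 0], [0, 0, 0]])

```text
time: 15.58
position: [587.2, -308.1, 133.8]
tool_rot: [0.664, 0.463, 0.482, -0.336]
force: [-0.4, -0.2, -1.2]
grip_width: 0.161
finger_force: 68.8
```

```bash
python3 chk.py pics/c5.png
```

```text
{'time': 15.575, 'joint_positions': [-1.006, 0.909, 1.203, 0.932, 1.913, -0.763], 'position': [587.24, -308.051, 133.815], 'tool_rot': [0.664, 0.463, 0.482, -0.336], 'force': [-0.418, -0.246, -1.165], 'grip_width': 0.161, 'finger_force': 68.85}
tip [ 573.2 -346.1   18.7] rel [ -6.3 -17.6  18.7] down100 [-1.902e-01 -1.000e-04  6.180e-02]
scene tip px [157.4 255.3]
crop origin 75 136
top tip px [470.6 238.9]
crop origin 393 141
```

View pics/c5.png

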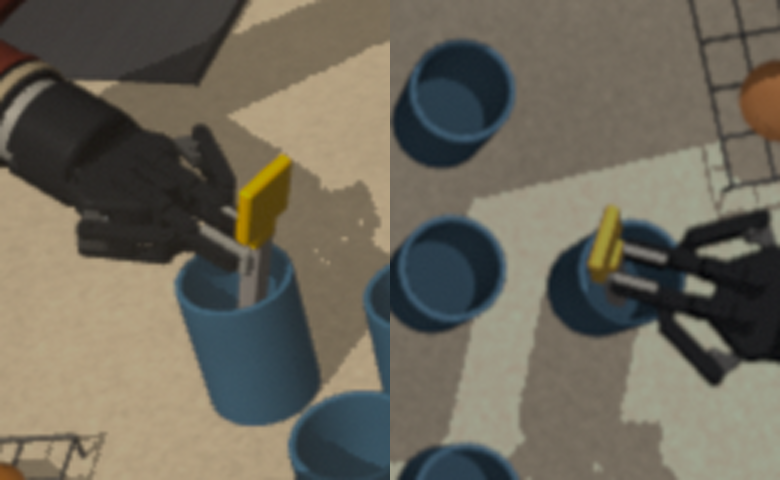

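Everything is clear with no contact. I'll lower it another 6 mm, open, and back off along the tool axis.

Emit:
step_arm(fingers=[0, 0, 0, 0.3, 0.5, 0.65, 0.65, 0.65, 0.65], linear=[[-0.0114, 0, 0.0037], [0, 0, 0], [0, 0, 0], [0, 0, 0], [0, 0, 0], [0, 0, 0], [0, 0, 0], [0, 0, 0], [0, 0, 0]], dr=[[0, 0, 0], [0, 0, 0], [0, 0, 0], [0, 0, 0], [0, 0, 0], [0, 0, 0], [0, 0, 0], [0, 0, 0], [0, 0, 0]])

```text
time: 16.8
position: [587.1, -307.9, 127.5]
tool_rot: [0.664, 0.462, 0.482, -0.336]
force: [-0.8, -0.5, -0.9]
grip_width: 0.646
finger_force: 0.0
```

Emit:
step_arm(fingers=[0.65, 0.65, 0.65, 0.65, 0.65, 0.65, 0.65, 0.65, 0.65, 0.65], linear=[[0, 0, -0.02], [0, 0, -0.03], [0, 0, -0.04], [0, 0, -0.05], [0, 0, -0.06], [0, 0, -0.06], [0, 0, 0], [0, 0, 0], [0, 0, 0], [0, 0, 0]], dr=[[0, 0, 0], [0, 0, 0], [0, 0, 0], [0, 0, 0], [0, 0, 0], [0, 0, 0], [0, 0, 0], [0, 0, 0], [0, 0, 0], [0, 0, 0]])

```text
time: 18.05
position: [544.5, -422.9, 167.4]
tool_rot: [0.664, 0.462, 0.482, -0.337]
force: [0.5, 0.2, -0.4]
grip_width: 0.647
finger_force: 0.0
```

```bash
python3 chk.py pics/c6.png
```

```text
{'time': 18.05, 'joint_positions': [-1.122, 1.022, 0.937, 0.906, 2.09, -0.697], 'position': [544.537, -422.945, 167.41], 'tool_rot': [0.664, 0.462, 0.482, -0.337], 'force': [0.52, 0.184, -0.443], 'grip_width': 0.647, 'finger_force': 0.0}
tip [ 530.5 -460.9   52.3] rel [ -49.  -132.4   52.3] down100 [-1.903e-01  1.000e-04  6.170e-02]
scene tip px [109.5 228.2]
crop origin 75 136
top tip px [525.6 254.7]
crop origin 393 141
```

View pics/c6.png

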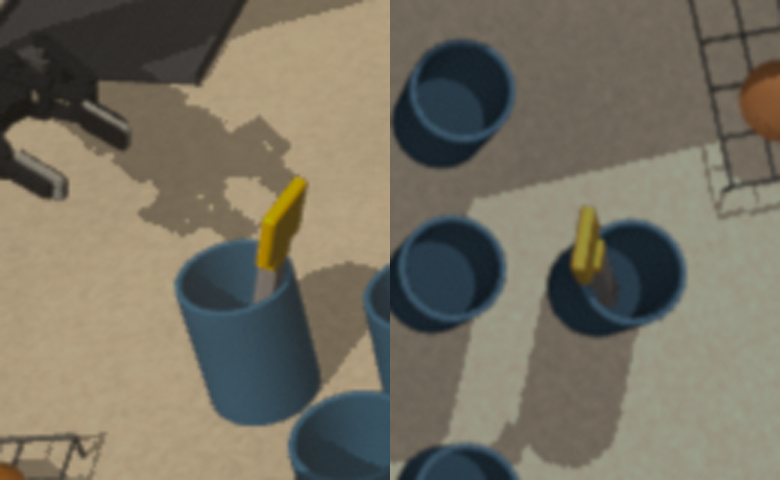

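The spatula stands blade up, leaning on the far rim, with the crock unmoved and the gripper clear. I'll check the lean by triangulating the blade and confirm it has settled, then hand in.

Run:
```python
from h import *
def cen(n,box):
    im=optics.get_image(n)[:,:,::-1]; a,b,c,d=box; m=cv2.inRange(cv2.cvtColor(im,cv2.COLOR_BGR2HSV),(20,120,60),(35,255,255)); k=np.zeros_like(m); k[a:b,c:d]=m[a:b,c:d]; y,x=np.nonzero(k); return x.mean(),y.mean()
for i in range(2):
    P,g=two("scene",cen("scene",(180,240,140,190)),"top",cen("top",(200,245,440,480))); print("blade",P.round(1),"gap",round(g,1),"lean",np.degrees(np.arccos(min(1,(P[2]-7)/170))))
if P[2]>152: print(robot.finish_job())
```

```text
blade [ 592.2 -284.4  164.9] gap 5.2 lean 21.71251795258643
blade [ 592.2 -284.4  165. ] gap 5.2 lean 21.650957419083703
the job is handed in; nothing more can be done
None
```

The spatula stands blade up in the right-hand crock, leaning about 22° on the rim. It was still in the last two pictures and the crock had not visibly moved. I handed the job in; no verdict came back.

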